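Set and lock the sunk trim knob of a vacuum regulator

TASK

Trim the vacuum regulator for the suction cups: reach into the round well, turn the small sunk knob until the gauge needle stands on the raised band at the rim of the dial, then press the knob down until it drops home and is locked. Its lock only drops in at certain angles, so press gently, and where it stops on a land ease the knob a little to one side or the other until it falls in, never forcing it; keep the needle on the band, do not lean on the unit, leave the other things alone and take your fingers out of the well at the end.

Things in the scene. Friction and masses are not known exactly. Their poses are not given: they have to be found in the camera images.
- vac_unit: vacuum regulator, a grey flat case bolted down, 158 x 248 x 86 mm, its level panel 85 mm above the worktop. Origin: centre of its underside; x to its rear, y to its left, z up. In its frame the well is centred at (0, -60) mm, the gauge (85 mm across, 11 mm proud of the panel) at (0, +60) mm; nothing else on top is over 2 mm high. It does not move
- well_mouth (a point): centre of the mouth of the round well, level with the panel, on the knob's axis. The well is 76 mm across, 30 mm deep, flat-floored; only nearly closed fingers fit beside the knob. Under its floor, unseen, lies the knob's lock: 12 notches 30 degrees apart, at an angle to the white line and the panel that differs every time
- knob_top (a point): centre of the knob's top face, on its axis. The knob is round, fluted, black, 22 mm across, 18 mm tall, with a white line on top; grip its sides from above. Pulled out (as at the start) its top lies 4 mm below the panel, locked 10 mm below, its underside then 2 mm above the well's floor
- trim_knob: the same knob; origin: centre of its underside, z up its axis, x along the white line. It turns with 0.05 N m of drag and stays where left. Clockwise (seen from above) moves the needle clockwise by 0.4 of the knob's angle. At the start it is backed off against its stop and the needle at the front-left end of the scale, 1.0 to 2.7 rad of clockwise knob turn short of the band: one to three grasps
- knob_stem (a joint): how far the knob is pressed in, m: 0 pulled out, free to turn; 0.006 home, locked. 2.5 N of drag, stays where left. Over a land of the hidden lock (most cases) it stops hard at about 1.5 mm; over a notch (about 4 degrees wide) it goes home. Any notch that leaves the needle on the band will do; there is always one. Locked, it turns no more (2 degrees of play) unless pulled out
- dial_centre (a point): centre of the gauge dial, on the needle's axis. The dial faces up; its scale of dark strokes begins front left and runs clockwise
- needle_tip (a point): point on the black gauge needle, 31 mm from dial_centre, near its tip
- band_mid (a point): middle of the raised dark band, a short arc plate at the outer end of the scale, 31 mm from dial_centre; the band is 10 mm long, 5 mm to either side along the circle (0.16 rad of needle angle). It stays where it is
- vacuum_cup: bystander: loose black bellows suction cup with a brass fitting, 45 x 45 x 43 mm, right of the unit; origin at the centre of its underside
- hex_key: bystander: loose steel hex key, 32 x 92 x 6 mm, right of the unit; origin at the centre of its underside
- prox_sensor: bystander: loose proximity sensor with nuts and a short lead, 75 x 156 x 24 mm, right of the unit; origin at the centre of its underside
- usb_stick: bystander: loose USB stick, 18 x 52 x 8 mm, left of the unit; origin at the centre of its underside

How it is judged:
At the end, for the whole second after the job is handed in: The knob is locked (pressed in by more than 4.5 mm) and the needle stands on the band (its point within 5 mm of the band's middle) (value of joint knob_stem above 0.0045 m and horizontal distance between needle_tip and band_mid below 0.005 m); the robot touches nothing.
It fails at once if the lock was forced: more than 22 N between the knob's lock pins and the unit (contact force between trim_knob and vac_unit above 22 N).
It fails at once if the fingers pressed on the unit (well, panel or gauge) with more than 15 N (contact force between the fingers and vac_unit above 15 N).
It fails at once if a bystander was moved by more than 20 mm (distance of any of vacuum_cup, hex_key, prox_sensor, usb_stick from where it was at the start of the episode above 0.02 m).
It also fails if it takes over 67 s, if anything falls off the work surface, if the arm or the gripper's body presses on something with over 40 N, if the wrist force passes 120 N, or if a joint passes its speed limit or range.

ROBOT

A 7-joint arm with a two-finger parallel gripper is mounted at the origin on a cart in front of the work surface, level with it; the furniture and walls round the work are solid. World frame = base frame: x ahead of the robot, y to its left, z up, the work surface at z = 0. Lengths are in m, angles in rad, forces in N, time in s.
With the tool pointing down it reaches from about 0.4 to 0.85 m from the base axis. Payload 10.4 kg.
Tool frame: the origin (TCP) lies at the very end of the fingers, on their centre line; the grasp point (between the pads) lies 19 mm behind it (arm.hold_point_z is the distance from the TCP to the grasp point, in m); z points along the fingers, y is the line along which they close (so a half turn about z gives the same grasp; the last joint's range is limited). The gripper opens to 85 mm and grips with 20 to 120 N. Pads are 22 mm wide; open, the fingers measure 114 mm over their backs; the gripper's body (76 mm by 85 mm) begins 54 mm behind the grasp point. The pads swing forward as they close: fully open they stand 13 mm farther back than shut.
Start: joints at [1.089, 0.332, -0.065, 1.46, 0.022, 1.35, -0.088], TCP at [0.277, -0.56, 0.231] pointing down, gripper open.
Joint ranges: [-2.6, 2.6], [-0.5, 2.12], [-1.47, 1.34], [0.16, 2.42], [-1.27, 4.41], [0.06, 2.06], [-2.6, 2.6]. Speed limits (rad/s): [2.22, 2.22, 2.79, 2.79, 3.14, 3.14, 3.14].

INTERFACE

Orientations are given as a unit quaternion [w, x, y, z].
In Python, from workcell import arm, imaging, job gives the robot as it stands.
- The arm moves only by the shell command python3 -m jog 'ROWS' [OPENING] [FORCE]. ROWS is JSON, a list of rows, each an object with "travel": the shift along the tool's x, y, z in m, a list of three; "angular": the turn, a rotation vector about the tool's x, y, z in rad, a list of three. In form: [{"travel": [dx, dy, dz], "angular": [rx, ry, rz]}, ...]. A call has exactly 10 rows; each row is the pose to reach, as a shift and turn from the pose commanded when the call began, along the tool's axes at that moment; what a row does not reach only later rows make up. A row lasts 1/10 s, in which the tool goes at most 50 mm and 8.59 degrees, less where a joint would pass 70% of its speed; a pose out of reach is approached as far as the arm can. A call with a gripper value outside its range is refused whole. OPENING is the opening in per cent of the stroke, from 0 (shut) to 100 (fully open), set as the call begins (- or left out, the last holds). The fingers move at their own pace and stop on an object; FORCE is the grip in N (left out, the last holds). Time passes only in rows, so rows that repeat a pose let the fingers close, or fill a call up. It gives the time, the measured TCP pose, the force, the opening and the grip force at its end, in the units of the state.
- arm.observe(): the state, without advancing time (a new reading comes with each control period).
- imaging.grab_frame(name): name is "side" or "top" or "wrist"; returns a dict with "pixels" (480x640x3 uint8, red, green, blue), "fx", "fy", "cx", "cy" (pixels), "position" and "orientation" of the camera in the world; the wrist camera has in their place "hand_eye" (4x4, takes a point from camera to tool coordinates, whose origin is the TCP and whose axes are the flange's). Camera axes: x right, y down, z forward; pixel columns grow to the right and rows downward; lengths in m; the calibration is good to about 2 mm. A picture is of the moment at which its call begins: read the wrist's pose just before it. There is no depth.
- job.close_job(): hands the job in; it is judged then, once.
The state is a dict: "time_s": time; "q": joint angles; "joint_velocities": joint speeds; "joint_torque": joint torques, N m; "ee_pos": TCP position; "tool_rot": TCP orientation; "wrist_force": force on the tool from outside, world axes, zero at the start; "wrist_torque": the same for the moment, N m; "gripper_width": finger opening in m; "grasp_force": force on a finger pad.
Only numpy, scipy, OpenCV 4.12 (cv2) and the standard library are available. Lean on these libraries where they do the work, as an engineer would, in place of code of your own. Each camera call takes 0.05 s, during which the arm holds its last target. There are 200 camera calls.

## Working session

There is one attempt and no reset: what is moved stays moved. The work goes in short steps, Python scripts to look and compute and a shell command to move; the robot and the scene stay as the last step left them, time stands still between calls to the robot, and variables do not carry over. Pictures are saved under pics/ and viewed, at most 10 in all, crops included, and the job is handed in when it is done.

```bash
ls; mkdir -p pics; python3 - <<'E'
from workcell import arm, imaging, job
import cv2, numpy as np
s=arm.observe(); print({k:np.round(v,3) for k,v in s.items()}, arm.hold_point_z)
a=[]
for n in("top","side","wrist"):
    f=imaging.grab_frame(n); cv2.imwrite(f"pics/{n}0.png",f["pixels"][:,:,::-1]); a.append(f["pixels"][:,:,::-1])
    print(n,{k:np.round(v,4).tolist() for k,v in f.items() if k!="pixels"})
E
```

```text
pics
{'time_s': np.float64(0.0), 'q': array([ 1.089,  0.333, -0.065,  1.461,  0.022,  1.35 , -0.089]), 'joint_velocities': array([ 0.   , -0.002,  0.001, -0.001,  0.   ,  0.   ,  0.002]), 'joint_torque': array([-0.0000e+00, -6.2545e+01,  4.9000e-02, -3.9160e+01,  1.6000e-02,
        1.0000e-02, -0.0000e+00]), 'ee_pos': array([ 0.277, -0.56 ,  0.23 ]), 'tool_rot': array([-0.001,  0.974,  0.227, -0.   ]), 'wrist_force': array([ 0.649,  0.058, -1.051]), 'wrist_torque': array([ 0.044,  0.017, -0.023]), 'grasp_force': np.float64(0.0), 'gripper_width': np.float64(0.085)} 0.0187
top {'fx': 554.517, 'fy': 554.517, 'cx': 327.6069, 'cy': 230.5996, 'position': [0.3706, -0.0076, 1.4177], 'orientation': [0.02, -0.6976, 0.7158, -0.0254]}
side {'fx': 471.5592, 'fy': 471.5592, 'cx': 305.8926, 'cy': 240.7958, 'position': [0.3556, -0.9191, 0.6017], 'orientation': [-0.505, 0.8614, -0.0505, 0.0197]}
wrist {'fx': 352.3908, 'fy': 352.3908, 'cx': 311.3352, 'cy': 238.1022, 'hand_eye': [[-0.0011, -0.9459, -0.3245, 0.0825], [1.0, -0.0011, -0.0003, 0.0003], [-0.0001, -0.3245, 0.9459, -0.1423], [0.0, 0.0, 0.0, 1.0]]}
```

View pics/top0.png

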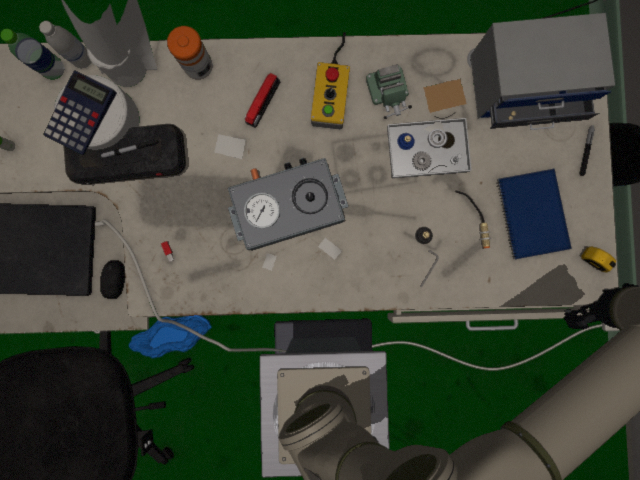

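The top view shows the unit with its knob at about (310,195) and the dial at (262,210). The cup is at (424,235), the hex key at (430,265), the sensor at (480,220) and the USB stick at (168,250). I'll cast these pixels to panel height.

```bash
cat > h.py <<'E'
from workcell import arm, imaging
import cv2, numpy as np
from scipy.spatial.transform import Rotation as R
def rot(q): return R.from_quat([q[1],q[2],q[3],q[0]])
def tool():
    s=arm.observe(); return np.array(s["ee_pos"]),rot(s["tool_rot"]),s
def cam(name):
    p,r,s=tool(); f=imaging.grab_frame(name)
    if name=="wrist":
        H=np.array(f["hand_eye"]); M=r.as_matrix()@H[:3,:3]; c=p+r.apply(H[:3,3])
    else: M=rot(f["orientation"]).as_matrix(); c=np.array(f["position"])
    return f,M,c
def ray(f,M,c,u,v,z):
    d=M@np.array([(u-f["cx"])/f["fx"],(v-f["cy"])/f["fy"],1]); return c+d*(z-c[2])/d[2]
def proj(f,M,c,P):
    q=M.T@(np.array(P)-c); return np.array([f["cx"]+f["fx"]*q[0]/q[2],f["cy"]+f["fy"]*q[1]/q[2]])
def move(target,yaw_y=None):
    """tool-axis travel to target, current yaw of tool y"""
    p,r,s=tool(); return r.inv().apply(np.array(target)-p)
E
python3 - <<'E'
from h import *
f,M,c=cam("top")
k=ray(f,M,c,310,195,.081); d=ray(f,M,c,262,210,.09)
print(k,d,np.linalg.norm(k-d),np.linalg.norm(k[:2]))
y=(d-k)[:2];y/=np.linalg.norm(y);print("unit yaw",np.degrees(np.arctan2(-y[0],y[1])))
p,r,s=tool();print(r.as_matrix().round(3)); H=imaging.grab_frame("wrist")["hand_eye"]
print("travel to above",move([k[0],k[1],.25]))
E
```

```text
[0.54402259 0.02142441 0.081     ] [0.50949447 0.13739406 0.09      ] 0.12133486707827071 0.5444442854377058
unit yaw 16.58006453989338
[[ 0.897  0.443 -0.   ]
 [ 0.443 -0.897  0.001]
 [-0.    -0.001 -1.   ]]
travel to above [ 0.49726765 -0.40312266 -0.01882027]
```

```bash
python3 -m jog '[{"travel":[0.04,-0.03,-0.01],"angular":[0,0,0]},{"travel":[0.08,-0.065,-0.02],"angular":[0,0,0]},{"travel":[0.115,-0.095,-0.02],"angular":[0,0,0]},{"travel":[0.155,-0.125,-0.02],"angular":[0,0,0]},{"travel":[0.19,-0.155,-0.02],"angular":[0,0,0]},{"travel":[0.23,-0.187,-0.02],"angular":[0,0,0]},{"travel":[0.265,-0.215,-0.02],"angular":[0,0,0]},{"travel":[0.305,-0.247,-0.02],"angular":[0,0,0]},{"travel":[0.34,-0.277,-0.02],"angular":[0,0,0]},{"travel":[0.375,-0.305,-0.02],"angular":[0,0,0]}]' 30 25
python3 -m jog '[{"travel":[0.035,-0.03,0],"angular":[0,0,0]},{"travel":[0.065,-0.055,0],"angular":[0,0,0]},{"travel":[0.09,-0.075,0],"angular":[0,0,0]},{"travel":[0.11,-0.09,0],"angular":[0,0,0]},{"travel":[0.122,-0.098,0],"angular":[0,0,0]},{"travel":[0.122,-0.098,0],"angular":[0,0,0]},{"travel":[0.122,-0.098,0],"angular":[0,0,0]},{"travel":[0.122,-0.098,0],"angular":[0,0,0]},{"travel":[0.122,-0.098,0],"angular":[0,0,0]},{"travel":[0.122,-0.098,0],"angular":[0,0,0]}]'
python3 - <<'E'
from h import *
f,M,c=cam("wrist"); cv2.imwrite("pics/w1.png",f["pixels"][:,:,::-1]); np.savez("w1.npz",M=M,c=c)
s=arm.observe();print(np.round(s["q"],3),s["ee_pos"],s["gripper_width"],s["wrist_force"],s["time_s"])
E
```

```text
time_s: 1.25
ee_pos: [0.4784, -0.1187, 0.2516]
tool_rot: [0.0, 0.974, 0.228, 0.0]
wrist_force: [1.4, -0.6, -0.1]
gripper_width: 0.0258
grasp_force: 0.0
time_s: 2.25
ee_pos: [0.5438, 0.0203, 0.2514]
tool_rot: [0.0, 0.974, 0.227, 0.0]
wrist_force: [0.4, -0.3, 0.2]
gripper_width: 0.0254
grasp_force: 0.0
[ 0.394  0.19  -0.584  1.622  0.107  1.362 -1.316] [0.54384736 0.02047799 0.25140459] 0.02561757887460699 [ 0.40141982  0.78197656 -0.0826828 ] 2.3
```

View pics/w1.png

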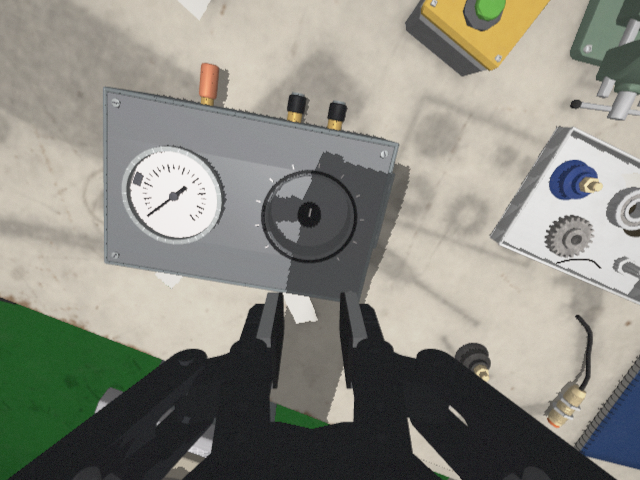

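The wrist view shows the knob at (309,214), the dial centre at (174,196), the needle tip at front-left (149,215) and the band at (138,179). Next I'll measure the needle-to-band angle.

```bash
cat > dial.py <<'E'
from h import *
def measure(f,M,c,D0,save=None):
    """D0: approx dial centre (world). Rectify the dial (z=.09) seen from above: px 0.2mm, up = world +x, left = +y"""
    D0=np.array(D0); a=.05
    W=[(a,a),(a,-a),(-a,-a),(-a,a)]
    src=np.float32([proj(f,M,c,[D0[0]+i,D0[1]+j,.093]) for i,j in W]); dst=np.float32([(0,0),(500,0),(500,500),(0,500)])
    im=cv2.warpPerspective(f["pixels"],cv2.getPerspectiveTransform(src,dst),(500,500),flags=cv2.INTER_CUBIC)
    if save: cv2.imwrite(save,im[:,:,::-1])
    return im
E
python3 - <<'E'
from dial import *
z=np.load("w1.npz");M,c=z["M"],z["c"]
f=imaging.grab_frame("wrist"); f["pixels"]=cv2.imread("pics/w1.png")[:,:,::-1]
k=ray(f,M,c,309,214,.081);d=ray(f,M,c,174,196,.093);print(k,d,np.linalg.norm((k-d)[:2]))
im=measure(f,M,c,d,"pics/d1.png")
g=cv2.cvtColor(im,cv2.COLOR_RGB2GRAY)
w=measure(f,M,c,d)
# knob circle in raw image
m=(cv2.cvtColor(np.ascontiguousarray(f["pixels"]),cv2.COLOR_RGB2GRAY)<28).astype(np.uint8)
n,l,st,ce=cv2.connectedComponentsWithStats(m[180:250,270:350]); 
for s_,c_ in zip(st,ce):
    if s_[4]>100: print(s_,c_+[270,180])
E
```

```text
[0.54177071 0.0213043  0.081     ] [0.50761933 0.13472007 0.093     ] 0.11844599463906992
[   0    0   80   70 5342] [309.32834145 214.50935979]
[ 28  22  22  25 220] [308.10909091 213.99090909]
```

View pics/d1.png

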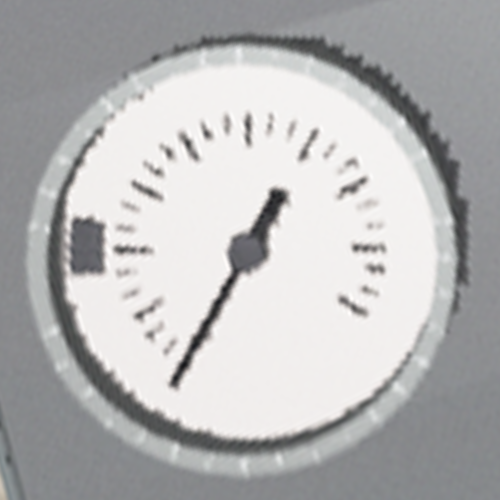

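The dial pixels give 63° of needle, about 2.7 rad of knob turn, with the centre-to-tip radius at 30.5 mm as it should be. One grasp is enough if I first turn 2.2 rad counter-clockwise.

```bash
python3 -m jog '[{"travel":[0,0,0.01],"angular":[0,0,-0.14]},{"travel":[0,0,0.02],"angular":[0,0,-0.28]},{"travel":[0,0,0.03],"angular":[0,0,-0.42]},{"travel":[0,0,0.04],"angular":[0,0,-0.56]},{"travel":[0,0,0.05],"angular":[0,0,-0.7]},{"travel":[0,0,0.06],"angular":[0,0,-0.84]},{"travel":[0,0,0.07],"angular":[0,0,-0.98]},{"travel":[0,0,0.08],"angular":[0,0,-1.12]},{"travel":[0,0,0.09],"angular":[0,0,-1.26]},{"travel":[0,0,0.09],"angular":[0,0,-1.4]}]' 40 25
python3 -m jog '[{"travel":[0,0,0.01],"angular":[0,0,-0.14]},{"travel":[0,0,0.02],"angular":[0,0,-0.28]},{"travel":[0,0,0.03],"angular":[0,0,-0.42]},{"travel":[0,0,0.03],"angular":[0,0,-0.56]},{"travel":[0,0,0.03],"angular":[0,0,-0.7]},{"travel":[0,0,0.03],"angular":[0,0,-0.8]},{"travel":[0,0,0.03],"angular":[0,0,-0.8]},{"travel":[0,0,0.03],"angular":[0,0,-0.8]},{"travel":[0,0,0.03],"angular":[0,0,-0.8]},{"travel":[0,0,0.03],"angular":[0,0,-0.8]}]'
python3 - <<'E'
from h import *
f,M,c=cam("wrist"); im=f["pixels"][:,:,::-1].copy()
p,r,s=tool();print(np.round(s["q"],3),p,s["gripper_width"],s["wrist_force"])
for P in [(.5428,.0213,.081),(p[0],p[1],p[2])]:
    u=proj(f,M,c,P);print(u); cv2.circle(im,tuple(int(x) for x in u),3,(0,0,255),1)
cv2.imwrite("pics/w2.png",im); np.savez("w2.npz",M=M,c=c)
E
```

```text
time_s: 3.35
ee_pos: [0.5432, 0.0207, 0.16]
tool_rot: [-0.001, 0.596, 0.803, -0.001]
wrist_force: [-0.8, -1.0, 0.4]
gripper_width: 0.034
grasp_force: 0.0
time_s: 4.35
ee_pos: [0.544, 0.0211, 0.1314]
tool_rot: [0.0, 0.24, 0.971, -0.0]
wrist_force: [0.8, 0.3, -0.2]
gripper_width: 0.0343
grasp_force: 0.0
[ 0.602  0.356 -0.854  1.764  0.292  1.155  0.746] [0.54396437 0.02107351 0.13136727] 0.03439604455632897 [-0.43472647 -0.07463089  0.1394231 ]
[312.68763131 264.79448738]
[313.71135254 310.42052662]
```

View pics/w2.png

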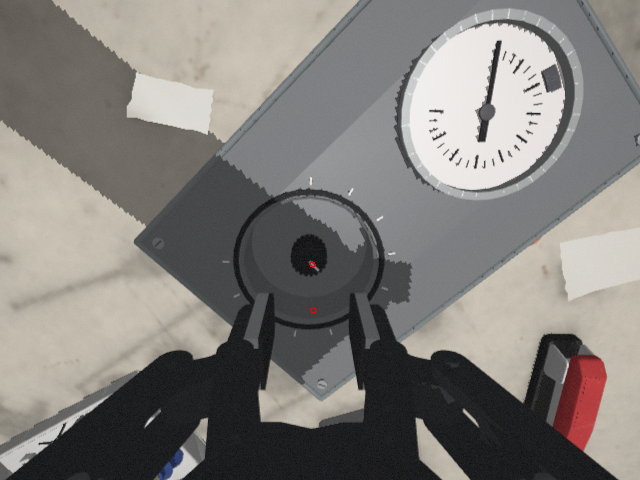

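The closer view shows the well rim spanning about (234..383, 188..327) and the knob top centred near (309,253). I'll refine the knob's position from these.

```bash
python3 - <<'E'
from h import *
z=np.load("w2.npz");f=imaging.grab_frame("wrist");M,c=z["M"],z["c"]
for q in((309,253,.081),(308.5,257.5,.085)): print(ray(f,M,c,*q))
a,b=ray(f,M,c,234,257,.085),ray(f,M,c,383,257,.085);print("width",np.linalg.norm(a-b))
g=cv2.cvtColor(f["pixels"],cv2.COLOR_RGB2GRAY)
m=(g<30).astype(np.uint8);n,l,st,ce=cv2.connectedComponentsWithStats(m[210:300,270:350])
for s_,c_ in zip(st,ce):
    if s_[4]>200: print(s_,c_+[270,210])
p,r,s=tool();print("travel to k",move(list(ray(f,M,c,309,253,.081)[:2])+[.063]))
E
```

```text
[0.53515585 0.02287707 0.081     ]
[0.53611682 0.02207478 0.085     ]
width 0.08585282903797085
[   0    0   80   90 6246] [309.80339417 254.41354467]
[ 21  25  36  41 938] [308.13646055 254.35927505]
travel to k [ 0.00862679 -0.00249311  0.06833471]
```

Correcting for the visible knob side, and for a tool-frame calibration offset of about 1.3 mm (two yaws compared), puts the knob axis near (0.539, 0.0206). Now I'll shift and descend.

```bash
python3 -m jog '[{"travel":[0.0045,-0.003,0.005],"angular":[0,0,0]},{"travel":[0.0045,-0.003,0.015],"angular":[0,0,0]},{"travel":[0.0045,-0.003,0.025],"angular":[0,0,0]},{"travel":[0.0045,-0.003,0.035],"angular":[0,0,0]},{"travel":[0.0045,-0.003,0.04],"angular":[0,0,0]},{"travel":[0.0045,-0.003,0.045],"angular":[0,0,0]},{"travel":[0.0045,-0.003,0.05],"angular":[0,0,0]},{"travel":[0.0045,-0.003,0.053],"angular":[0,0,0]},{"travel":[0.0045,-0.003,0.056],"angular":[0,0,0]},{"travel":[0.0045,-0.003,0.056],"angular":[0,0,0]}]'
python3 - <<'E'
from h import *
f,M,c=cam("wrist"); im=f["pixels"][:,:,::-1].copy()
cv2.imwrite("pics/w3.png",im)
E
```

```text
time_s: 5.45
ee_pos: [0.5385, 0.0205, 0.0751]
tool_rot: [-0.0, 0.239, 0.971, -0.0]
wrist_force: [-0.9, -0.4, 0.7]
gripper_width: 0.0343
grasp_force: 0.0
```

View pics/w3.png

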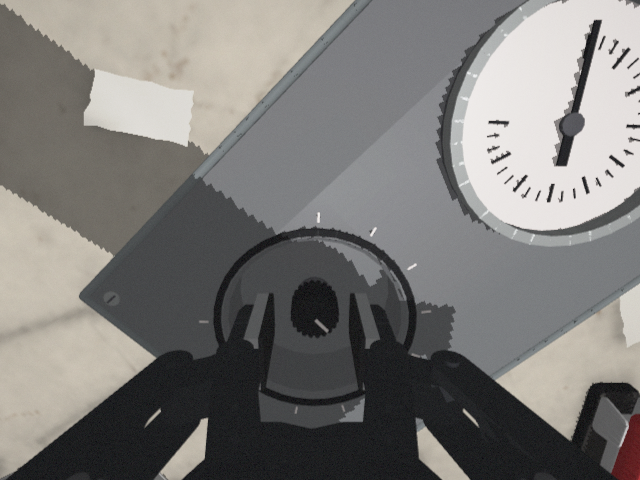

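Knob (cols 291–338, mid 314) sits centred between the finger tips (271/351), and the knob axis lines up with the TCP lengthwise. Descend and close.

```bash
python3 -m jog '[{"travel":[0,0.001,0.003],"angular":[0,0,0]},{"travel":[0,0.001,0.006],"angular":[0,0,0]},{"travel":[0,0.001,0.009],"angular":[0,0,0]},{"travel":[0,0.001,0.011],"angular":[0,0,0]},{"travel":[0,0.001,0.011],"angular":[0,0,0]},{"travel":[0,0.001,0.011],"angular":[0,0,0]},{"travel":[0,0.001,0.011],"angular":[0,0,0]},{"travel":[0,0.001,0.011],"angular":[0,0,0]},{"travel":[0,0.001,0.011],"angular":[0,0,0]},{"travel":[0,0.001,0.011],"angular":[0,0,0]}]'
python3 -m jog '[{"travel":[0,0,0],"angular":[0,0,0]},{"travel":[0,0,0],"angular":[0,0,0]},{"travel":[0,0,0],"angular":[0,0,0]},{"travel":[0,0,0],"angular":[0,0,0]},{"travel":[0,0,0],"angular":[0,0,0]},{"travel":[0,0,0],"angular":[0,0,0]},{"travel":[0,0,0],"angular":[0,0,0]},{"travel":[0,0,0],"angular":[0,0,0]},{"travel":[0,0,0],"angular":[0,0,0]},{"travel":[0,0,0],"angular":[0,0,0]}]' 10 25
```

```text
time_s: 6.5
ee_pos: [0.5391, 0.0213, 0.0644]
tool_rot: [0.0, 0.239, 0.971, -0.0]
wrist_force: [0.8, -1.3, 0.0]
gripper_width: 0.0343
grasp_force: 0.0
time_s: 7.5
ee_pos: [0.5392, 0.0215, 0.0644]
tool_rot: [0.0, 0.239, 0.971, 0.0]
wrist_force: [2.3, 3.3, 0.7]
gripper_width: 0.0209
grasp_force: 24.8
```

```bash
python3 -m jog '[{"travel":[0,0,0],"angular":[0,0,0.14]},{"travel":[0,0,0],"angular":[0,0,0.28]},{"travel":[0,0,0],"angular":[0,0,0.42]},{"travel":[0,0,0],"angular":[0,0,0.56]},{"travel":[0,0,0],"angular":[0,0,0.7]},{"travel":[0,0,0],"angular":[0,0,0.84]},{"travel":[0,0,0],"angular":[0,0,0.98]},{"travel":[0,0,0],"angular":[0,0,1.12]},{"travel":[0,0,0],"angular":[0,0,1.26]},{"travel":[0,0,0],"angular":[0,0,1.35]}]'
python3 -m jog '[{"travel":[0,0,0],"angular":[0,0,0.14]},{"travel":[0,0,0],"angular":[0,0,0.28]},{"travel":[0,0,0],"angular":[0,0,0.42]},{"travel":[0,0,0],"angular":[0,0,0.56]},{"travel":[0,0,0],"angular":[0,0,0.7]},{"travel":[0,0,0],"angular":[0,0,0.84]},{"travel":[0,0,0],"angular":[0,0,0.98]},{"travel":[0,0,0],"angular":[0,0,1.12]},{"travel":[0,0,0],"angular":[0,0,1.2]},{"travel":[0,0,0],"angular":[0,0,1.2]}]'
python3 - <<'E'
from h import *
f,M,c=cam("wrist"); cv2.imwrite("pics/w4.png",f["pixels"][:,:,::-1]); np.savez("w4.npz",M=M,c=c)
p,r,s=tool();print(np.round(s["q"],3),s["wrist_force"],s["wrist_torque"])
E
```

```text
time_s: 8.5
ee_pos: [0.5404, 0.0221, 0.0646]
tool_rot: [0.0, 0.795, 0.607, 0.002]
wrist_force: [8.7, 4.6, -5.1]
gripper_width: 0.0209
grasp_force: 24.6
time_s: 9.5
ee_pos: [0.5412, 0.0212, 0.0646]
tool_rot: [0.0, 0.999, 0.053, 0.002]
wrist_force: [11.3, 1.3, -7.7]
gripper_width: 0.0211
grasp_force: 24.8
[ 0.207  0.334 -0.382  1.851  0.148  0.979 -1.701] [12.68739806  1.72440459 -8.52767188] [ 0.31392091 -2.68499867 -0.06635309]
```

View pics/w4.png

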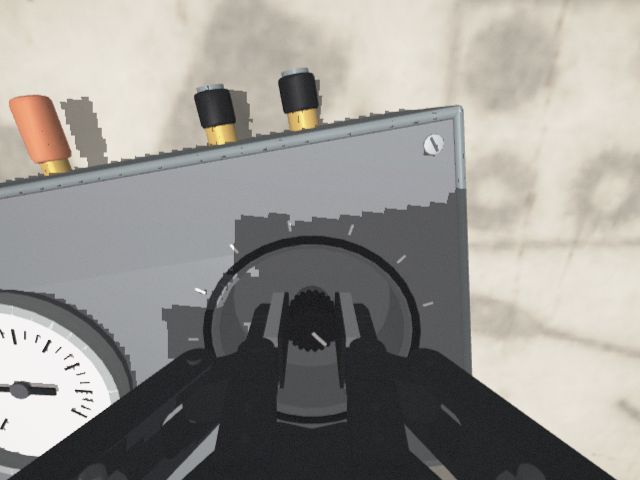

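The needle tail now points right at (57,390) with the hub at (20,390), so the needle points left toward the band. The side force shows the tool about 2 mm short of the knob in x. I'll relieve that and then measure the needle.

```bash
python3 -m jog '[{"travel":[0.0005,0,0],"angular":[0,0,0]},{"travel":[0.001,0,0],"angular":[0,0,0]},{"travel":[0.0015,0,0.0002],"angular":[0,0,0]},{"travel":[0.002,0,0.0003],"angular":[0,0,0]},{"travel":[0.002,0,0.0003],"angular":[0,0,0]},{"travel":[0.002,0,0.0003],"angular":[0,0,0]},{"travel":[0.002,0,0.0003],"angular":[0,0,0]},{"travel":[0.002,0,0.0003],"angular":[0,0,0]},{"travel":[0.002,0,0.0003],"angular":[0,0,0]},{"travel":[0.002,0,0.0003],"angular":[0,0,0]}]'
python3 - <<'E'
from h import *
z=np.load("w4.npz");f=imaging.grab_frame("wrist");M,c=z["M"],z["c"]
h=ray(f,M,c,20,390,.094);t=ray(f,M,c,57,390,.094);d=h-t;print(h,t,"needle dir cw-from-left(+y) deg",np.degrees(np.arctan2(d[0],d[1])))
z=np.load("w1.npz");M,c=z["M"],z["c"]
h=ray(f,M,c,174,196,.094);b=ray(f,M,c,138,179,.092);n=ray(f,M,c,149,215,.094)
for q in(b,n): print(np.degrees(np.arctan2(*(q-h)[:2])))
p,r,s=tool();print(p,s["wrist_force"],s["wrist_torque"])
f,M,c=cam("side");cv2.imwrite("pics/s1.png",f["pixels"][:,:,::-1])
E
```

```text
time_s: 10.55
ee_pos: [0.5413, 0.0213, 0.0642]
tool_rot: [0.0, 0.999, 0.054, 0.0]
wrist_force: [4.8, -2.1, 3.0]
gripper_width: 0.0209
grasp_force: 25.7
[0.50944537 0.13354518 0.094     ] [0.51096426 0.11895167 0.094     ] needle dir cw-from-left(+y) deg -5.941932231076302
-0.3903308952498973
-61.27507121885372
[0.54134362 0.02124262 0.06416426] [ 4.98825714 -1.46678467  1.80700804] [-0.39317556 -1.01271875 -0.01659174]
```

```bash
python3 -m jog '[{"travel":[0.0005,0,0],"angular":[0,0,0.05]},{"travel":[0.0005,0,0],"angular":[0,0,0.1]},{"travel":[0.0005,0,0],"angular":[0,0,0.17]},{"travel":[0.0005,0,0],"angular":[0,0,0.17]},{"travel":[0.0005,0,0.0003],"angular":[0,0,0.17]},{"travel":[0.0005,0,0.0006],"angular":[0,0,0.17]},{"travel":[0.0005,0,0.0009],"angular":[0,0,0.17]},{"travel":[0.0005,0,0.0012],"angular":[0,0,0.17]},{"travel":[0.0005,0,0.0012],"angular":[0,0,0.17]},{"travel":[0.0005,0,0.0012],"angular":[0,0,0.17]}]' - 22
python3 -m jog '[{"travel":[0,0,0.0001],"angular":[0,0,0]},{"travel":[0,0,0.0002],"angular":[0,0,0]},{"travel":[0,0,0.0003],"angular":[0,0,0]},{"travel":[0,0,0.0003],"angular":[0,0,0]},{"travel":[0,0,0.0004],"angular":[0,0,0]},{"travel":[0,0,0.0004],"angular":[0,0,0]},{"travel":[0,0,0.0005],"angular":[0,0,0]},{"travel":[0,0,0.0005],"angular":[0,0,0]},{"travel":[0,0,0.0005],"angular":[0,0,0]},{"travel":[0,0,0.0005],"angular":[0,0,0]}]'
```

```text
time_s: 11.65
ee_pos: [0.5414, 0.0211, 0.0629]
tool_rot: [0.0, 1.0, -0.03, -0.0]
wrist_force: [1.5, -5.0, 4.8]
gripper_width: 0.0208
grasp_force: 26.0
time_s: 12.65
ee_pos: [0.5414, 0.0211, 0.0627]
tool_rot: [0.0, 1.0, -0.03, -0.0]
wrist_force: [0.3, -4.9, 8.0]
gripper_width: 0.0204
grasp_force: 26.3
```

It is stopped on a land at 1.5 mm and 8 N. I'll ease clockwise slowly under this light press.

```bash
python3 -m jog '[{"travel":[0,0,0.0001],"angular":[0,0,0.015]},{"travel":[0,0,0.0002],"angular":[0,0,0.03]},{"travel":[0,0,0.0002],"angular":[0,0,0.045]},{"travel":[0,0,0.0002],"angular":[0,0,0.06]},{"travel":[0,0,0.0002],"angular":[0,0,0.075]},{"travel":[0,0,0.0002],"angular":[0,0,0.09]},{"travel":[0,0,0.0002],"angular":[0,0,0.105]},{"travel":[0,0,0.0002],"angular":[0,0,0.12]},{"travel":[0,0,0.0002],"angular":[0,0,0.13]},{"travel":[0,0,0.0002],"angular":[0,0,0.13]}]'
python3 -m jog '[{"travel":[0,0,0],"angular":[0,0,0.015]},{"travel":[0,0,0],"angular":[0,0,0.03]},{"travel":[0,0,0],"angular":[0,0,0.045]},{"travel":[0,0,0],"angular":[0,0,0.06]},{"travel":[0,0,0],"angular":[0,0,0.075]},{"travel":[0,0,0],"angular":[0,0,0.09]},{"travel":[0,0,0],"angular":[0,0,0.105]},{"travel":[0,0,0],"angular":[0,0,0.12]},{"travel":[0,0,0],"angular":[0,0,0.13]},{"travel":[0,0,0],"angular":[0,0,0.13]}]'
```

```text
time_s: 13.65
ee_pos: [0.5414, 0.021, 0.0627]
tool_rot: [0.001, 0.995, -0.095, -0.0]
wrist_force: [-1.1, -4.9, 11.3]
gripper_width: 0.021
grasp_force: 26.5
time_s: 14.65
ee_pos: [0.5413, 0.0209, 0.0619]
tool_rot: [0.001, 0.987, -0.16, -0.0]
wrist_force: [3.0, -5.8, 3.3]
gripper_width: 0.0207
grasp_force: 25.8
```

It dropped off the land (z 0.0619, force down to 3 N). I'll press on gently.

```bash
python3 -c "
from h import *
p,r,s=tool();print(r.inv().apply(s['wrist_torque']),s['wrist_force'])"
python3 -m jog '[{"travel":[0,0,0.0002],"angular":[0,0,0]},{"travel":[0,0,0.0004],"angular":[0,0,0]},{"travel":[0,0,0.0006],"angular":[0,0,0]},{"travel":[0,0,0.0008],"angular":[0,0,0]},{"travel":[0,0,0.001],"angular":[0,0,0]},{"travel":[0,0,0.001],"angular":[0,0,0]},{"travel":[0,0,0.001],"angular":[0,0,0]},{"travel":[0,0,0.001],"angular":[0,0,0]},{"travel":[0,0,0.001],"angular":[0,0,0]},{"travel":[0,0,0.001],"angular":[0,0,0]}]'
```

```text
[-0.99382442  0.93256445 -0.09534449] [ 3.02994871 -5.7990336   3.25603954]
time_s: 15.65
ee_pos: [0.5413, 0.0209, 0.061]
tool_rot: [0.0, 0.987, -0.16, -0.0]
wrist_force: [3.3, -5.5, 3.6]
gripper_width: 0.0207
grasp_force: 25.8
```

```bash
python3 -m jog '[{"travel":[0,0,0.0003],"angular":[0,0,0]},{"travel":[0,0,0.0006],"angular":[0,0,0]},{"travel":[0,0,0.0009],"angular":[0,0,0]},{"travel":[0,0,0.0012],"angular":[0,0,0]},{"travel":[0,0,0.0015],"angular":[0,0,0]},{"travel":[0,0,0.0018],"angular":[0,0,0]},{"travel":[0,0,0.002],"angular":[0,0,0]},{"travel":[0,0,0.002],"angular":[0,0,0]},{"travel":[0,0,0.002],"angular":[0,0,0]},{"travel":[0,0,0.002],"angular":[0,0,0]}]'
python3 -m jog '[{"travel":[0,0,0.0001],"angular":[0,0,0]},{"travel":[0,0,0.0002],"angular":[0,0,0]},{"travel":[0,0,0.0003],"angular":[0,0,0]},{"travel":[0,0,0.0004],"angular":[0,0,0]},{"travel":[0,0,0.0005],"angular":[0,0,0]},{"travel":[0,0,0.0006],"angular":[0,0,0]},{"travel":[0,0,0.0006],"angular":[0,0,0]},{"travel":[0,0,0.0006],"angular":[0,0,0]},{"travel":[0,0,0.0006],"angular":[0,0,0]},{"travel":[0,0,0.0006],"angular":[0,0,0]}]'
python3 -c "
from h import *
p,r,s=tool();print(r.inv().apply(s['wrist_torque']),s['wrist_force'],s['q'][6])"
```

```text
time_s: 16.65
ee_pos: [0.5414, 0.0208, 0.059]
tool_rot: [0.0, 0.987, -0.16, -0.0]
wrist_force: [2.1, -6.5, 3.7]
gripper_width: 0.0206
grasp_force: 25.9
time_s: 17.65
ee_pos: [0.5413, 0.0208, 0.0585]
tool_rot: [0.001, 0.987, -0.16, -0.0]
wrist_force: [1.7, -5.5, 4.5]
gripper_width: 0.0207
grasp_force: 25.9
[-1.01306255  0.83445644 -0.14547315] [ 1.68976965 -5.46648577  4.46971057] -2.1120555600351523
```

Pressed in about 5.8 mm. One small confirmation press, then open and lift to look.

```bash
python3 -m jog '[{"travel":[0,0,0.0001],"angular":[0,0,0]},{"travel":[0,0,0.0002],"angular":[0,0,0]},{"travel":[0,0,0.0003],"angular":[0,0,0]},{"travel":[0,0,0.0004],"angular":[0,0,0]},{"travel":[0,0,0.0004],"angular":[0,0,0]},{"travel":[0,0,0.0004],"angular":[0,0,0]},{"travel":[0,0,0.0004],"angular":[0,0,0]},{"travel":[0,0,0.0004],"angular":[0,0,0]},{"travel":[0,0,0.0004],"angular":[0,0,0]},{"travel":[0,0,0.0004],"angular":[0,0,0]}]'
python3 -m jog '[{"travel":[0,0,0],"angular":[0,0,0]},{"travel":[0,0,0],"angular":[0,0,0]},{"travel":[0,0,0],"angular":[0,0,0]},{"travel":[0,0,0],"angular":[0,0,0]},{"travel":[0,0,0],"angular":[0,0,0]},{"travel":[0,0,0],"angular":[0,0,0]},{"travel":[0,0,0],"angular":[0,0,0]},{"travel":[0,0,0],"angular":[0,0,0]},{"travel":[0,0,0],"angular":[0,0,0]},{"travel":[0,0,0],"angular":[0,0,0]}]' 40
```

```text
time_s: 18.65
ee_pos: [0.5414, 0.0209, 0.0584]
tool_rot: [0.001, 0.987, -0.16, -0.0]
wrist_force: [0.9, -5.3, 7.3]
gripper_width: 0.0208
grasp_force: 26.2
time_s: 19.65
ee_pos: [0.5415, 0.0216, 0.0581]
tool_rot: [0.0, 0.987, -0.16, 0.0]
wrist_force: [-0.1, -0.0, -0.3]
gripper_width: 0.0342
grasp_force: 0.0
```

The press met its stop (7 N, no further travel). The fingers are now free of contact, so I'll lift clear and look.

```bash
python3 -m jog '[{"travel":[0,0,-0.005],"angular":[0,0,0]},{"travel":[0,0,-0.015],"angular":[0,0,0]},{"travel":[0,0,-0.03],"angular":[0,0,0]},{"travel":[0,0,-0.045],"angular":[0,0,0]},{"travel":[0,0,-0.065],"angular":[0,0,0]},{"travel":[0,0,-0.085],"angular":[0,0,0]},{"travel":[0,0,-0.105],"angular":[0,0,0]},{"travel":[0,0,-0.12],"angular":[0,0,0]},{"travel":[0,0,-0.12],"angular":[0,0,0]},{"travel":[0,0,-0.12],"angular":[0,0,0]}]'
python3 - <<'E'
from dial import *
f,M,c=cam("wrist"); np.savez("w5.npz",M=M,c=c)
im=measure(f,M,c,[.508,.1347,0]); raw=cv2.resize(f["pixels"],(0,0),fx=.6,fy=.6)
im=cv2.resize(im,(400,288+0)) if 0 else cv2.resize(im,(400,400))
o=np.zeros((400,800,3),np.uint8);o[:,:400]=im;o[:288,400:784]=raw;cv2.imwrite("pics/w5.png",o[:,:,::-1])
E
```

```text
time_s: 20.65
ee_pos: [0.5417, 0.0216, 0.1787]
tool_rot: [-0.0, 0.987, -0.16, 0.001]
wrist_force: [-0.4, -0.3, -0.3]
gripper_width: 0.0341
grasp_force: 0.0
```

View pics/w5.png

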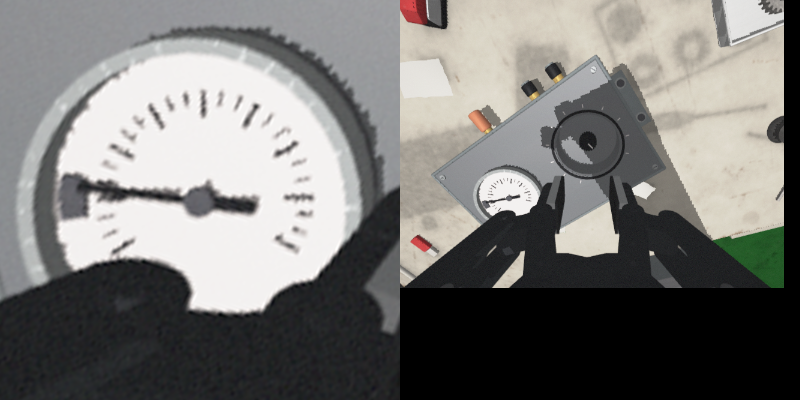

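The needle (hub (199,201), tip (80,186)) lies over the band (about (74,197)), roughly 5° or 3 mm past the middle. That is inside 5 mm, and any other notch would be 12° away. I'll check once from directly above to rule out parallax.

```bash
python3 -m jog '[{"travel":[-0.025,-0.015,0],"angular":[0,0,0]},{"travel":[-0.05,-0.03,0],"angular":[0,0,0]},{"travel":[-0.075,-0.045,0],"angular":[0,0,0]},{"travel":[-0.1,-0.065,0],"angular":[0,0,0]},{"travel":[-0.12,-0.08,0],"angular":[0,0,0]},{"travel":[-0.14,-0.09,0],"angular":[0,0,0]},{"travel":[-0.15,-0.096,0],"angular":[0,0,0]},{"travel":[-0.15,-0.096,0],"angular":[0,0,0]},{"travel":[-0.15,-0.096,0],"angular":[0,0,0]},{"travel":[-0.15,-0.096,0],"angular":[0,0,0]}]'
python3 - <<'E'
from dial import *
f,M,c=cam("wrist"); print(c)
im=measure(f,M,c,[.508,.1347,0],"pics/w6.png")
E
```

```text
time_s: 21.7
ee_pos: [0.4302, 0.159, 0.1779]
tool_rot: [0.0, 0.987, -0.161, -0.0]
wrist_force: [-0.1, -0.0, 0.1]
gripper_width: 0.0342
grasp_force: 0.0
[0.50863493 0.13195038 0.32016157]
```

View pics/w6.png

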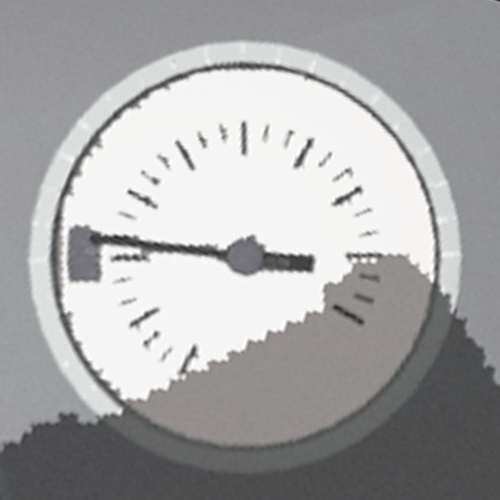

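From above, the hub is at (247,256), the tip at (92,238) and the band spans rows 226–282 with its middle at (85,254). The needle is about 3.2 mm from the band's middle, inside the 5 mm limit. The knob is locked and the robot touches nothing, so I'm handing in.

```bash
python3 -c "
from workcell import job
print(job.close_job())"
```

```text
the job is handed in; nothing more can be done
None
```

The job is handed in: the knob is pressed home at about 6 mm, the needle stands on the band about 3 mm from its middle, and the fingers are clear of the well; no verdict was shown at hand-in.

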